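# Sort the salvaged furniture hardware into its bins

### The job

Sort the loose hardware on the workbench by kind: both cabinet knobs (blue and white) go into the yellow bin, both castors (black wheel and red wheel) into the blue bin, and the big steel nut into the green bin. In the bin each knob must stand on its foot and each castor on its plate, as they do now, side by side on the bin's floor, and the nut must lie flat. Leave the tape measure and the wrench where they lie.

Things in the scene. Friction and masses are not known exactly. Their poses are not given: they have to be found in the camera images.
- knob_blue: Blue (greyish blue) ceramic cabinet knob, a solid of revolution standing on its round foot: 33 mm high, foot 26 mm dia, neck 16 mm dia at 8-13 mm height, head 34 mm dia with a straight rim from 18 to 27 mm height (grip it there, any yaw), about 60 g. Origin: centre of the foot's underside, z up through the head.
- knob_white: White ceramic cabinet knob, a solid of revolution standing on its round foot: 33 mm high, foot 26 mm dia, neck 16 mm dia at 8-13 mm height, head 34 mm dia with a straight rim from 18 to 27 mm height (grip it there, any yaw), about 60 g. Origin: centre of the foot's underside, z up through the head.
- castor_black: Black-wheeled castor, 54 mm high, 90 g, wheel up on its square steel plate 42 x 42 x 4 mm. Steel fork with flat outer cheeks 26 mm apart (at y = +-13 mm; 20 mm wide along x, from 14 to 44 mm height: grip across them, closing along its y). Wheel 36 mm dia, 18 mm wide, fixed, axle along y at 36 mm height. Origin: centre of the plate underside, z up to the wheel.
- castor_red: Red-wheeled castor, 54 mm high, 90 g, wheel up on its square steel plate 42 x 42 x 4 mm. Steel fork with flat outer cheeks 26 mm apart (at y = +-13 mm; 20 mm wide along x, from 14 to 44 mm height: grip across them, closing along its y). Wheel 36 mm dia, 18 mm wide, fixed, axle along y at 36 mm height. Origin: centre of the plate underside, z up to the wheel.
- nut: Big steel hexagon nut lying flat: 36 mm across flats, about 41 mm across corners, 19 mm high, open hole about 22 mm dia, about 110 g. Origin: centre of the underside, z up; its six flats face yaw 0, 60, 120, ... degrees from its x axis (grip across a pair of parallel flats).
- bin_yellow: Low open yellow plastic bin, fixed to the bench, for the two knobs. Outside 118 (x) x 148 (y) x 40 mm high, walls and floor 4 mm thick, so inside 110 x 140 mm and 36 mm deep; a white label on the face towards its -x. Origin: centre of the underside (inner floor 4 mm above it), x across the short side, y along the long side, z up.
- bin_blue: Low open blue plastic bin, fixed to the bench, for the two castors. Outside 118 (x) x 148 (y) x 40 mm high, walls and floor 4 mm thick, so inside 110 x 140 mm and 36 mm deep; a white label on the face towards its -x. Origin: centre of the underside (inner floor 4 mm above it), x across the short side, y along the long side, z up.
- bin_green: Low open green plastic bin, fixed to the bench, for the nut. Outside 118 (x) x 148 (y) x 40 mm high, walls and floor 4 mm thick, so inside 110 x 140 mm and 36 mm deep; a white label on the face towards its -x. Origin: centre of the underside (inner floor 4 mm above it), x across the short side, y along the long side, z up.
- tape_measure: Orange tape measure standing on the bench at one side, 66 x 36 x 64 mm high. Origin: centre of the underside. Not part of the job, leave it.
- wrench: Steel wrench lying flat along its x axis on the bench at the other side, about 170 mm long. Origin: under its middle. Not part of the job, leave it.
There are look-alikes about, which are no part of the job. Of the things like the bin_blue, leave any that is pink or purple; of the rest the smaller one is meant.

How it is judged:
At the end, for the whole second after the job is handed in: Knobs in the yellow bin, castors in the blue, nut in the green, origins inside the inner walls; knobs and castors upright within 0.2 rad, undersides on the floor (under 12 mm above the bin underside); nut flat within 0.2 rad, either face up; all at rest, below 0.02 m/s and 0.2 rad/s (x of knob_blue in the frame of bin_yellow between -0.055 and 0.055 m and y of knob_blue in the frame of bin_yellow between -0.07 and 0.07 m and linear speed of each of knob_blue, knob_white, castor_black, castor_red, nut below 0.02 m/s and angular speed of each of knob_blue, knob_white, castor_black, castor_red, nut below 0.2 rad/s and angle between each of knob_blue, knob_white, castor_black, castor_red's own z axis and vertical below 0.2 rad and z of each of knob_blue, knob_white in the frame of bin_yellow below 0.012 m and x of knob_white in the frame of bin_yellow between -0.055 and 0.055 m and y of knob_white in the frame of bin_yellow between -0.07 and 0.07 m and x of castor_black in the frame of bin_blue between -0.055 and 0.055 m and y of castor_black in the frame of bin_blue between -0.07 and 0.07 m and z of each of castor_black, castor_red in the frame of bin_blue below 0.012 m and x of castor_red in the frame of bin_blue between -0.055 and 0.055 m and y of castor_red in the frame of bin_blue between -0.07 and 0.07 m and x of nut in the frame of bin_green between -0.055 and 0.055 m and y of nut in the frame of bin_green between -0.07 and 0.07 m and (angle between nut's own z axis and vertical below 0.2 rad or angle between nut's own z axis and vertical above 2.94 rad) and z of nut in the frame of bin_green below 0.03 m); the robot touches nothing.
It fails at once if the tape measure is displaced by more than 20 mm (distance of tape_measure from where it was at the start of the episode above 0.02 m).
It fails at once if the wrench is displaced by more than 20 mm (distance of wrench from where it was at the start of the episode above 0.02 m).
It also fails if it takes over 118 s, if anything falls off the work surface, if the arm or the gripper's body presses on something with over 40 N, if the wrist force passes 120 N, or if a joint passes its speed limit or range.

### The arm

A 6-joint arm with a two-finger parallel gripper is mounted at the origin on the work surface. World frame = base frame: x ahead of the robot, y to its left, z up, the work surface at z = 0. Lengths are in m, angles in rad, forces in N, time in s.
With the tool pointing down it reaches from about 0.325 to 0.9 m from the base axis. Payload 3.5 kg.
Tool frame: the origin (TCP) lies at the very end of the fingers, on their centre line; the grasp point (between the pads) lies 19 mm behind it (bot.grip_depth is the distance from the TCP to the grasp point, in m); z points along the fingers, y is the line along which they close (so a half turn about z gives the same grasp; the last joint's range is limited). The gripper opens to 85 mm and grips with 20 to 120 N. Pads are 22 mm wide; open, the fingers measure 114 mm over their backs; the gripper's body (76 mm by 85 mm) begins 54 mm behind the grasp point. The pads swing forward as they close: fully open they stand 13 mm farther back than shut.
Start: joints at [-1.27, 0.276, -0.026, 1.268, 0, 1.467], TCP at [0.246, -0.575, 0.231] pointing down, gripper open.
Joint ranges: [-3.12, 3.12], [-0.85, 1.88], [-1.08, 1.24], [-1.95, 2.15], [-1.57, 1.53], [-3.14, 3.14]. Speed limits (rad/s): [2.57, 2.57, 3.14, 3.14, 3.14, 3.14].

### API

Orientations are given as a unit quaternion [x, y, z, w].
In Python, from cell import bot, optics, job gives the robot as it stands. The module is installed in compiled form; this text tells all that it offers.
- The arm moves only by the shell command python3 -m crank 'ROWS' [OPENING]. ROWS is JSON, a list of rows, each a list of 4 numbers: the shift along the tool's x, y, z in m, then the turn about the tool's z in degrees. A call has exactly 10 rows; each row is the pose to reach, as a shift and turn from the pose commanded when the call began, along the tool's axes at that moment; what a row does not reach only later rows make up. A row lasts 1/12 s, in which the tool goes at most 41.7 mm and 7.16 degrees, less where a joint would pass 70% of its speed; a pose out of reach is approached as far as the arm can. A call with a gripper value outside its range is refused whole. OPENING is the finger opening in m, from 0 to 0.0854, set as the call begins (- or left out, the last holds). The fingers move at their own pace and stop on an object; the grip force is fixed at half the most. Time passes only in rows, so rows that repeat a pose let the fingers close, or fill a call up. It gives the time, the measured TCP pose, the force, the opening and the grip force at its end, in the units of the state.
- bot.get_state(): the state, without advancing time (a new reading comes with each control period).
- optics.grab_frame(name): name is "scene" or "top" or "wrist"; returns a dict with "pixels" (400x640x3 uint8, red, green, blue), "intrinsics" (3x3 intrinsics, pixels), "world_to_cam" (4x4, takes a point from world to camera coordinates). Camera axes: x right, y up, looking along -z (the intrinsics and any distortion apply to the point x, -y, -z); pixel columns grow to the right and rows downward; lengths in m; the calibration is good to about 2 mm. A picture is of the moment at which its call begins. There is no depth.
- job.close_job(): hands the job in; it is judged then, once.
The state is a dict: "time": time; "q": joint angles; "dq": joint speeds; "joint_torque": joint torques, N m; "eef_pos": TCP position; "eef_rot": TCP orientation; "contact_force": force on the tool from outside, world axes, zero at the start; "moment": the same for the moment, N m; "grip_width": finger opening in m; "grip_force": force on a finger pad.
Only numpy, scipy, OpenCV 4.12 (cv2) and the standard library are available. Lean on these libraries where they do the work, as an engineer would, in place of code of your own. Each camera call takes 0.05 s, during which the arm holds its last target. There are 200 camera calls.

## Working session

There is one attempt and no reset: what is moved stays moved. The work goes in short steps, Python scripts to look and compute and a shell command to move; the robot and the scene stay as the last step left them, time stands still between calls to the robot, and variables do not carry over. Pictures are saved under pics/ and viewed, at most 18 in all, crops included, and the job is handed in when it is done.

```bash
mkdir -p pics; python3 - <<'E'
from cell import bot,optics,job
import cv2,numpy as np
for n in("scene","top"):
    f=optics.grab_frame(n);cv2.imwrite(f"pics/{n}0.png",f["pixels"][:,:,::-1]);print(n,f["intrinsics"],f["world_to_cam"].round(4).tolist(), [k for k in f])
s=bot.get_state();print(s)
E
```

```text
scene [[410.45183093   0.         323.93423047]
 [  0.         410.45183093 199.7696159 ]
 [  0.           0.           1.        ]] [[-0.4846, 0.8747, 0.0005, 0.24], [-0.7344, -0.4071, 0.5431, 0.3362], [0.4753, 0.2628, 0.8397, -1.3685], [0.0, 0.0, 0.0, 1.0]] ['pixels', 'intrinsics', 'world_to_cam']
top [[402.99887116   0.         312.04190899]
 [  0.         402.99887116 201.77643475]
 [  0.           0.           1.        ]] [[0.0225, -0.9997, 0.0092, -0.0156], [0.9917, 0.0234, 0.1264, -0.517], [-0.1266, 0.0063, 0.9919, -1.1267], [0.0, 0.0, 0.0, 1.0]] ['pixels', 'intrinsics', 'world_to_cam']
{'time': 0.1, 'q': array([-1.27036793e+00,  2.77081594e-01, -2.77632088e-02,  1.26797650e+00,
        1.31680204e-05,  1.46733678e+00]), 'dq': array([-0.00122259, -0.00185047,  0.0044838 ,  0.00085126,  0.0010155 ,
        0.00162638]), 'joint_torque': array([ 3.76306116e-04, -4.46708572e+01,  2.96128714e+01,  8.47495015e-03,
       -3.72452303e-05,  1.10624789e-06]), 'eef_pos': array([ 0.24537305, -0.57405209,  0.23024702]), 'eef_rot': array([ 9.79678018e-01,  2.00574064e-01, -9.30011191e-05, -1.00822957e-03]), 'contact_force': array([ 0.72264324, -0.02572547, -0.82410138]), 'moment': array([-0.02543152,  0.034736  , -0.01072734]), 'grip_force': 0.0, 'grip_width': 0.0854229489649863}
```

View pics/top0.png

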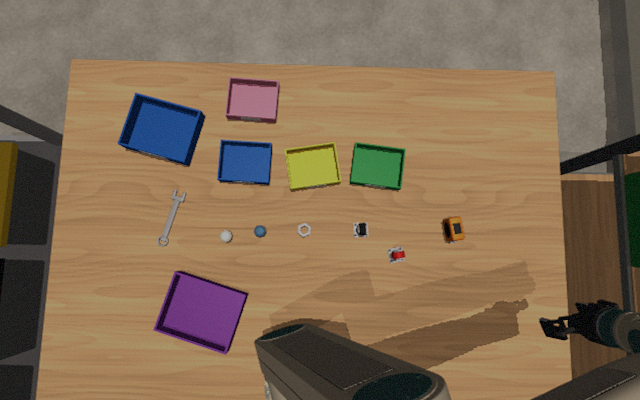

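View pics/scene0.png

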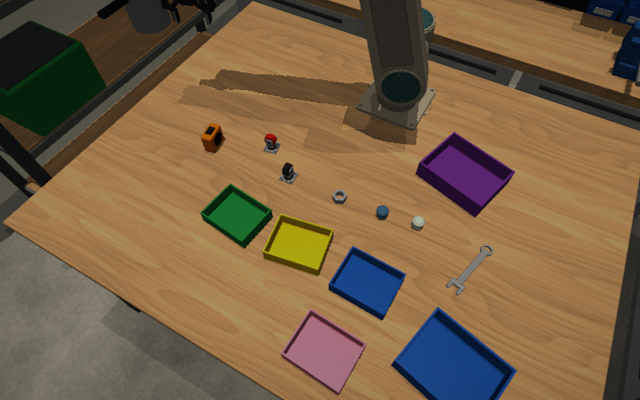

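Top: small blue bin (245,163), yellow (313,167), green (377,167); white knob (226,236), blue knob (260,231), nut (304,230), black castor (361,230), red castor (397,255). Scene: the same objects at (418,222), (382,212), (340,196), (288,173), (271,143), with the bins at (367,282), (298,245) and (237,214).

```bash
cat > h.py <<'E'
import numpy as np,cv2
from cell import bot,optics,job
from scipy.spatial.transform import Rotation as R
def P(f):
    return f["intrinsics"]@np.diag([1,-1,-1])@f["world_to_cam"][:3]
def ray(f,uv):
    M=P(f);c=-np.linalg.solve(M[:,:3],M[:,3]);d=np.linalg.solve(M[:,:3],[*uv,1]);return c,d
def atz(f,uv,z):
    c,d=ray(f,uv);return (c+d*(z-c[2])/d[2])
def tri(fs,uvs):
    X=cv2.triangulatePoints(P(fs[0]),P(fs[1]),np.float64(uvs[0]).reshape(2,1),np.float64(uvs[1]).reshape(2,1)).ravel();return X[:3]/X[3]
def proj(f,X):
    p=P(f)@np.r_[X,1];return p[:2]/p[2]
def rel(target,yaw=None):
    """shift in tool axes from commanded~measured pose to target TCP; yaw= angle of tool y (closing line) in world deg"""
    s=bot.get_state();r=R.from_quat(s["eef_rot"]);m=r.as_matrix()
    out=(m.T@(np.array(target)-s["eef_pos"])*1000).round(1)
    a=None
    if yaw is not None:
        cur=np.degrees(np.arctan2(m[1,1],m[0,1]));a=-((yaw-cur+90)%180-90) # tool z down
    return out,a
def snap(n,name):
    f=optics.grab_frame(n);cv2.imwrite(f"pics/{name}.png",f["pixels"][:,:,::-1]);return f
E
python3 - <<'E'
from h import *
t=optics.grab_frame("top");s=optics.grab_frame("scene")
uv=dict(white=((226,236),(418,222)),blue=((260,231),(382,212)),nut=((304,230),(340,196)),black=((361,230),(288,173)),red=((397,255),(271,143)),Bb=((245,163),(367,282)),By=((313,167),(298,245)),Bg=((377,167),(237,214)))
for k,(a,b) in uv.items(): print(k,tri((t,s),(a,b)).round(3), atz(t,a,.02).round(3))
a=cv2.resize(t["pixels"][130:280,200:420],None,fx=3,fy=3,interpolation=cv2.INTER_CUBIC)
cv2.imwrite("pics/topc.png",a[:,:,::-1])
w=snap("wrist","w0")
M=w["world_to_cam"];print(M.round(3),w["intrinsics"].round(1),-M[:3,:3].T@M[:3,3]);print(rel([.5,0,.2],90))
E
```

```text
white [0.414 0.242 0.013] [0.414 0.241 0.02 ]
blue [0.431 0.145 0.011] [0.431 0.144 0.02 ]
nut [0.437 0.018 0.005] [0.436 0.018 0.02 ]
black [ 0.441 -0.149  0.009] [ 0.44  -0.147  0.02 ]
red [ 0.371 -0.253  0.011] [ 0.371 -0.251  0.02 ]
Bb [0.631 0.197 0.011] [0.629 0.196 0.02 ]
By [ 0.625 -0.005  0.006] [ 0.622 -0.004  0.02 ]
Bg [ 0.628 -0.194  0.014] [ 0.627 -0.193  0.02 ]
[[ 0.394 -0.919 -0.001 -0.624]
 [ 0.888  0.381 -0.259  0.035]
 [ 0.238  0.101  0.966 -0.377]
 [ 0.     0.     0.     1.   ]] [[335.8   0.  319.6]
 [  0.  335.8 200.3]
 [  0.    0.    1. ]] [ 0.30521315 -0.54884597  0.37299708]
(array([ 459.8, -428.1,   31.3]), np.float64(23.135164436451163))
```

View pics/topc.png

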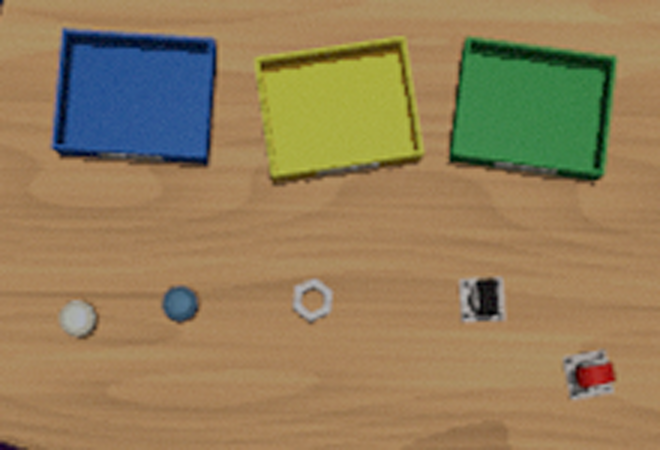

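```bash
python3 -m crank '[[0.03,-0.03,0,-7],[0.06,-0.06,0,-14],[0.09,-0.09,0,-21],[0.12,-0.12,0,-28],[0.15,-0.15,0,-35],[0.18,-0.18,0,-42],[0.2,-0.21,0,-49],[0.22,-0.24,0,-56],[0.23,-0.26,0,-62],[0.24,-0.27,0,-67]]'; python3 -c "
from h import *
print(rel([.42,-.05,.23],0),rel([.42,.15,.23],0))"
```

```text
time: 1.08
eef_pos: [0.3593, -0.229, 0.2311]
eef_rot: [0.704, 0.711, 0.0, -0.001]
contact_force: [-0.2, -0.1, 0.1]
grip_width: 0.0853
grip_force: 0.0
(array([178.4,  62.4,   1.3]), np.float64(0.5522773439774369)) (array([378.3,  64.3,   1.5]), np.float64(0.5522773439774369))
```

```bash
python3 -m crank '[[0.03,0.01,0,0.5],[0.06,0.02,0,0.5],[0.09,0.03,0,0.5],[0.12,0.04,0,0.5],[0.15,0.05,0,0.5],[0.17,0.06,0,0.5],[0.18,0.062,0,0.5],[0.18,0.062,0,0.5],[0.18,0.062,0,0.5],[0.18,0.062,0,0.5]]'; python3 -c "
from h import *
import pickle
pickle.dump(snap('wrist','wA'),open('wA.pkl','wb'))"
python3 -m crank '[[0.03,0,0,0],[0.06,0,0,0],[0.09,0,0,0],[0.12,0,0,0],[0.15,0,0,0],[0.18,0,0,0],[0.195,0,0,0],[0.2,0,0,0],[0.2,0,0,0],[0.2,0,0,0]]';  python3 -c "
from h import *
import pickle
pickle.dump(snap('wrist','wB'),open('wB.pkl','wb'))
print(rel([.42,.15,.23],0))"
```

```text
time: 1.92
eef_pos: [0.4214, -0.0528, 0.2313]
eef_rot: [0.71, 0.705, -0.0, 0.0]
contact_force: [-0.1, -0.4, -0.9]
grip_width: 0.0851
grip_force: 0.0
time: 2.8
eef_pos: [0.4231, 0.1469, 0.2312]
eef_rot: [0.71, 0.704, -0.0, 0.0]
contact_force: [-0.2, -0.4, -0.9]
grip_width: 0.0852
grip_force: 0.0
(array([ 3.2, -3.1,  1.2]), np.float64(-0.4608362656427545))
```

View pics/wA.png

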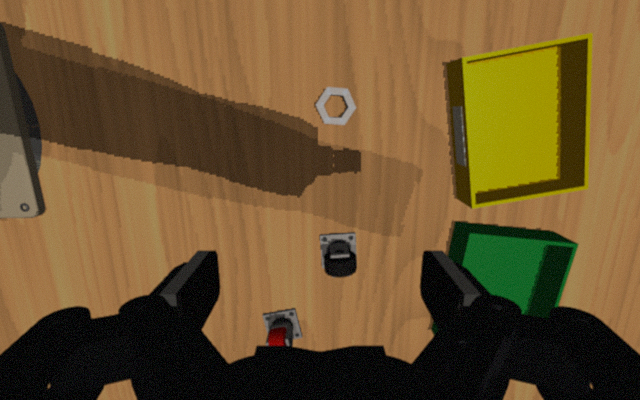

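View pics/wB.png

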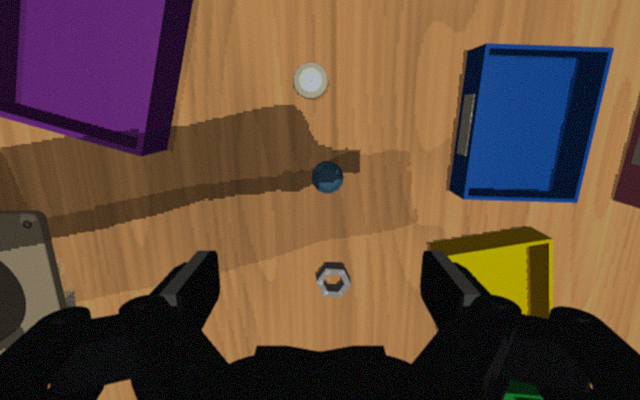

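Picture wA (image right = +x, up = +y): nut (336,106), black castor (340,250), red castor (281,330), yellow and green bins right. Picture wB: white knob (310,80), blue knob (327,177), nut (333,280), blue bin at (530,120).

```bash
cat > m.py <<'E'
from h import *
import pickle
from scipy.optimize import minimize
A,B=[pickle.load(open(f"w{c}.pkl","rb")) for c in "AB"]
t=optics.grab_frame("top");s=optics.grab_frame("scene")
tri_=lambda *a:print(tri(a[0::2],a[1::2]).round(4))
print("white");tri_(t,(226,236.3),B,(310.5,80));tri_(s,(418,222),B,(310.5,80))
print("blue");tri_(t,(260,231),B,(327,177));tri_(s,(382,212),B,(327,177))
print("nut");tri_(A,(336,106),B,(333,279));tri_(t,(304.3,230.3),A,(336,106))
def box(p,zs=(0,.04)):
    c,sn=np.cos(p[2]),np.sin(p[2]);return [(p[0]+c*x-sn*y,p[1]+sn*x+c*y,z) for x in(-.059,.059) for y in(-.074,.074) for z in zs]
def hull(f,p): return cv2.convexHull(np.float32([proj(f,X) for X in box(p)]))
seeds=dict(blue=(.635,.197,-.05,110),yellow=(.625,-.005,.15,28),green=(.63,-.194,-.12,65))
for n,(x,y,a,hue) in seeds.items():
    ms=[]
    for f in(t,s):
        h=cv2.cvtColor(f["pixels"],cv2.COLOR_RGB2HSV);m=((abs(h[...,0].astype(int)-hue)<12)&(h[...,1]>110)&(h[...,2]>25)).astype(np.uint8)
        k,l,st,ce=cv2.connectedComponentsWithStats(m);u=proj(f,(x,y,.004)).round().astype(int);ms.append((f,cv2.convexHull(np.float32(np.argwhere(l==l[u[1],u[0]])[:,::-1]))))
    def cost(p):
        c=0
        for f,hm in ms:
            hp=hull(f,p);i,_=cv2.intersectConvexConvex(hp,hm);c+=1-i/(cv2.contourArea(hp)+cv2.contourArea(hm)-i)
        return c
    r=minimize(cost,(x,y,a),method="Nelder-Mead",options=dict(initial_simplex=[(x,y,a),(x+.02,y,a),(x,y+.02,a),(x,y,a+.1)],xatol=1e-4))
    print(n,r.x.round(4),r.fun, np.degrees(r.x[2]))
E
python3 m.py
```

```text
white
[0.4136 0.2414 0.0174]
[0.4139 0.2421 0.0128]
blue
[0.4304 0.1436 0.0243]
[0.4309 0.1435 0.0115]
nut
[0.4382 0.0163 0.0095]
[ 0.4497  0.0192 -0.2347]
blue [ 0.6332  0.1949 -0.0369] 0.11468310122261827 -2.11575990643354
yellow [0.6359 0.0032 0.0256] 0.6748569708768897 1.4642426395650157
green [ 0.631  -0.1928 -0.1134] 0.11020118179739757 -6.498858860873022
```

```bash
python3 -m crank '[[-0.003,0.007,0.035,0],[-0.003,0.007,0.07,0],[-0.003,0.007,0.105,0],[-0.003,0.007,0.14,0],[-0.003,0.007,0.17,0],[-0.003,0.007,0.195,0],[-0.003,0.007,0.21,0],[-0.003,0.007,0.22,0],[-0.003,0.007,0.225,0],[-0.003,0.007,0.225,0]]'
python3 -m crank '[[0,0,0,0],[0,0,0,0],[0,0,0,0],[0,0,0,0],[0,0,0,0],[0,0,0,0],[0,0,0,0],[0,0,0,0],[0,0,0,0],[0,0,0,0]]' 0.0
```

```text
time: 3.78
eef_pos: [0.4297, 0.1444, 0.0058]
eef_rot: [0.71, 0.705, -0.001, -0.0]
contact_force: [-1.0, -0.2, -0.1]
grip_width: 0.0852
grip_force: 0.0
time: 4.62
eef_pos: [0.4309, 0.1451, 0.0075]
eef_rot: [0.709, 0.705, 0.001, 0.001]
contact_force: [-1.8, 0.0, 6.3]
grip_width: 0.0308
grip_force: 58.7
```

```bash
python3 -m crank '[[0,0,-0.005,0],[0,0,-0.015,0],[0,0,-0.03,0],[0,0,-0.05,0],[0,0,-0.065,0],[0,0,-0.075,0],[0,0,-0.08,0],[0,0,-0.08,0],[0,0,-0.08,0],[0,0,-0.08,0]]'
python3 - <<'E'
from h import *
w=snap("wrist","w2");s=optics.grab_frame("scene")
p=bot.get_state()["eef_pos"];u=proj(s,p).astype(int);c=s["pixels"][u[1]-60:u[1]+40,u[0]-60:u[0]+60]
a=cv2.resize(c,None,fx=4,fy=4,interpolation=cv2.INTER_CUBIC);b=w["pixels"]
b=np.vstack([b[:,:620:][:, ::1][:, 140:500],])
cv2.imwrite("pics/g2.png",np.hstack([a,b[:400,:320]])[:,:,::-1])
E
```

```text
time: 5.45
eef_pos: [0.4291, 0.1448, 0.0855]
eef_rot: [0.709, 0.705, -0.001, -0.001]
contact_force: [1.1, -0.0, -0.6]
grip_width: 0.0313
grip_force: 59.4
```

View pics/g2.png

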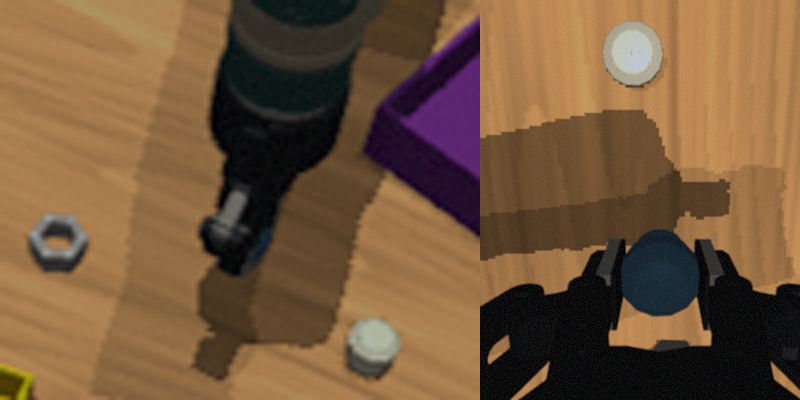

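The left view shows the blue knob held between the fingers, and the right one shows its head centred at about (660,272); the white knob is clear behind it.

```bash
python3 -m crank '[[-0.01,0.015,0,-1],[-0.025,0.04,0,-2],[-0.045,0.07,0,-3],[-0.065,0.1,0,-4],[-0.085,0.13,0,-6],[-0.1,0.16,0,-7],[-0.11,0.18,0,-8],[-0.117,0.19,0,-8],[-0.12,0.194,0,-8],[-0.12,0.194,0,-8]]'
python3 - <<'E'
from h import *
import pickle
w=snap("wrist","w3");pickle.dump(w,open("w3.pkl","wb"))
print(rel([.623,.025,.0115],8))
E
```

```text
time: 6.38
eef_pos: [0.6228, 0.0234, 0.0854]
eef_rot: [0.659, 0.752, -0.001, -0.001]
contact_force: [-0.4, -0.2, -0.0]
grip_width: 0.0308
grip_force: 59.4
(array([ 0.8,  1.5, 74. ]), np.float64(-0.3842278008870892))
```

View pics/w3.png

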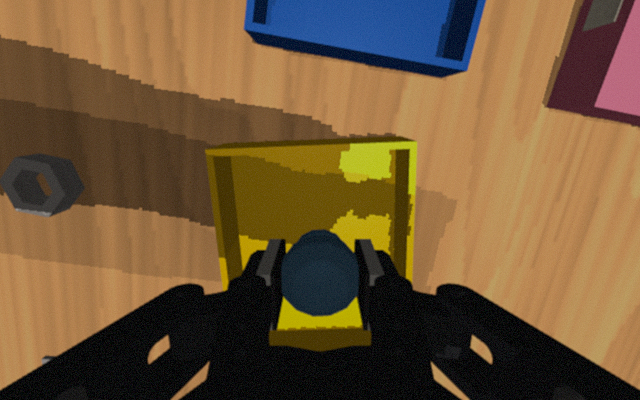

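The yellow bin's far rim runs from (208,150) to (416,142), and its near wall shows at rows 330–348 below the held knob.

```bash
python3 - <<'E'
from h import *
import pickle
w=pickle.load(open("w3.pkl","rb"))
a=atz(w,(208,150),.04);b=atz(w,(416,142),.04);m=atz(w,(322,331),.004)
print(a,b,np.linalg.norm(b-a),m)
d=(b-a)[:2]/np.linalg.norm((b-a)[:2]);yd=np.array([-d[1],d[0]])
c=(a+b)[:2]/2-yd*.074;print("centre",c,np.degrees(np.arctan2(d[1],d[0])))
print(proj(w,[.623,.025,.06]))
g=c+yd*.033;print(g,rel([*g,.0115],np.degrees(np.arctan2(d[1],d[0]))), c-yd*.033)
E
```

```text
[0.554906   0.05850511 0.04      ] [0.66883241 0.078259   0.04      ] 0.11562630997296798 [ 0.63731738 -0.07469575  0.004     ]
centre [ 0.62451155 -0.00453002] 9.83680852474944
[321.08410165 234.12293363]
[0.61887375 0.02798482] (array([ 4.3, -2.2, 74. ]), np.float64(-2.2210363256365184)) [ 0.63014935 -0.03704487]
```

```bash
python3 -m crank '[[0.004,-0.002,0.01,-1],[0.004,-0.002,0.025,-2],[0.004,-0.002,0.04,-2],[0.004,-0.002,0.05,-2],[0.004,-0.002,0.058,-2],[0.004,-0.002,0.065,-2],[0.004,-0.002,0.07,-2],[0.004,-0.002,0.073,-2],[0.004,-0.002,0.075,-2],[0.004,-0.002,0.075,-2]]'

```

```text
time: 7.27
eef_pos: [0.6211, 0.0274, 0.0118]
eef_rot: [0.645, 0.764, 0.0, 0.0]
contact_force: [0.4, -0.0, -0.6]
grip_width: 0.0312
grip_force: 59.5
```

```bash
python3 -m crank '[[0,0,0.001,0],[0,0,0.0015,0],[0,0,0.0015,0],[0,0,0.0015,0],[0,0,0.0015,0],[0,0,0.0015,0],[0,0,0.0015,0],[0,0,0.0015,0],[0,0,0.0015,0],[0,0,0.0015,0]]'
python3 -m crank '[[0,0,0,0],[0,0,0,0],[0,0,0,0],[0,0,0,0],[0,0,0,0],[0,0,0,0],[0,0,0,0],[0,0,-0.01,0],[0,0,-0.03,0],[0,0,-0.05,0]]' 0.055
python3 - <<'E'
from h import *
w=snap("wrist","w4");print(rel([.4138,.2415,.16],0))
E
```

```text
time: 8.1
eef_pos: [0.6215, 0.0273, 0.0116]
eef_rot: [0.645, 0.764, 0.0, 0.001]
contact_force: [-3.4, 0.2, 6.5]
grip_width: 0.0312
grip_force: 60.2
time: 8.93
eef_pos: [0.6197, 0.0275, 0.0599]
eef_rot: [0.645, 0.764, -0.001, -0.001]
contact_force: [-0.5, -0.1, 0.0]
grip_width: 0.0548
grip_force: 0.0
(array([ 246.1, -170.3,  -96.2]), np.float64(9.643436857673123))
```

View pics/w4.png

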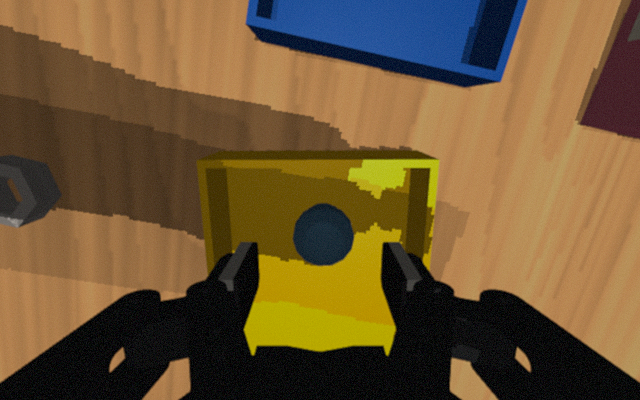

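The blue knob stands in the yellow bin at (323,235), with the fingers clear of it. Next is the white knob.

```bash
python3 -m crank '[[0,0,-0.03,0],[0.02,-0.015,-0.05,0],[0.05,-0.035,-0.05,0],[0.08,-0.055,-0.05,0],[0.11,-0.075,-0.05,0],[0.14,-0.1,-0.05,0],[0.17,-0.12,-0.05,0],[0.2,-0.14,-0.05,0],[0.23,-0.16,-0.05,0],[0.246,-0.17,-0.05,0]]' 0.0854
python3 - <<'E'
from h import *
w=snap("wrist","w5");print(rel([.4138,.2415,.006]))
g=w["pixels"].astype(int);m=((g.min(2)>120)&(g.max(2)-g.min(2)<45)).astype(np.uint8)
k,l,st,ce=cv2.connectedComponentsWithStats(m)
for i in range(1,k):
    if st[i,4]>200: print(st[i],ce[i],atz(w,ce[i],.03))
E
```

```text
time: 9.82
eef_pos: [0.4089, 0.2432, 0.1104]
eef_rot: [0.644, 0.765, -0.0, -0.001]
contact_force: [-0.1, -1.1, 1.0]
grip_width: 0.0855
grip_force: 0.0
(array([ -4.2,   5.9, 104.2]), None)
[478   0  46  20 468] [503.41239316   6.67735043] [0.49483695 0.38477726 0.03      ]
[508   0  61  54 938] [530.96908316  22.78144989] [0.51385093 0.37925009 0.03      ]
```

```bash
python3 -m crank '[[0,0.002,0.01,0],[0,0.002,0.025,0],[0,0.002,0.04,0],[0,0.002,0.06,0],[0,0.002,0.075,0],[0,0.002,0.09,0],[0,0.002,0.098,0],[0,0.002,0.103,0],[0,0.002,0.103,0],[0,0.002,0.103,0]]'
python3 -c "
from h import *
print(rel([.4138,.2415,.006]))"
```

```text
time: 10.7
eef_pos: [0.4146, 0.2416, 0.007]
eef_rot: [0.645, 0.764, 0.0, 0.0]
contact_force: [-1.1, -0.1, -0.2]
grip_width: 0.0854
grip_force: 0.0
(array([ 0. , -0.8,  1. ]), None)
```

```bash
python3 -m crank '[[0,0,0,0],[0,0,0,0],[0,0,0,0],[0,0,0,0],[0,0,0,0],[0,0,0,0],[0,0,0,0],[0,0,-0.003,0],[0,0,-0.01,0],[0,0,-0.02,0]]' 0.0
python3 -m crank '[[0,0,-0.02,0],[0,0,-0.04,0],[0,0,-0.06,0],[0,0,-0.07,0],[0,0,-0.07,0],[0,0,-0.07,0],[0,0,-0.07,0],[0,0,-0.07,0],[0,0,-0.07,0],[0,0,-0.07,0]]'
python3 -c "
from h import *
print(rel([.629,-.038,.1],9))"
```

```text
time: 11.53
eef_pos: [0.4129, 0.2414, 0.0267]
eef_rot: [0.645, 0.764, -0.001, -0.0]
contact_force: [-0.1, -0.7, -1.3]
grip_width: 0.0309
grip_force: 59.4
time: 12.37
eef_pos: [0.4131, 0.2415, 0.0958]
eef_rot: [0.645, 0.764, -0.001, -0.0]
contact_force: [0.3, 0.3, -0.8]
grip_width: 0.0308
grip_force: 59.4
(array([-311.6,  166.1,   -4.4]), np.float64(0.6303775101877136))
```

```bash
python3 -m crank '[[-0.015,0.01,0,0],[-0.04,0.02,0,0],[-0.07,0.035,0,0],[-0.1,0.055,0,0],[-0.13,0.07,0,0],[-0.16,0.085,0,0],[-0.19,0.1,0,0],[-0.22,0.115,0,0],[-0.245,0.13,0,0],[-0.27,0.145,0,0]]'
python3 -m crank '[[-0.02,0.01,0,0],[-0.035,0.017,0,0],[-0.042,0.021,0.01,0],[-0.042,0.021,0.02,0],[-0.042,0.021,0.03,0],[-0.042,0.021,0.04,0],[-0.042,0.021,0.045,0],[-0.042,0.021,0.05,0],[-0.042,0.021,0.05,0],[-0.042,0.021,0.05,0]]'
python3 -c "
from h import *
print(rel([.629,-.038,.011],9))"
```

```text
time: 13.2
eef_pos: [0.6025, -0.0017, 0.096]
eef_rot: [0.646, 0.764, -0.0, -0.001]
contact_force: [0.5, 0.2, -0.2]
grip_width: 0.0311
grip_force: 59.5
time: 14.03
eef_pos: [0.6294, -0.0374, 0.0466]
eef_rot: [0.645, 0.764, -0.0, -0.0]
contact_force: [0.2, 0.5, 0.5]
grip_width: 0.0311
grip_force: 59.5
(array([-0.5, -0.4, 35.6]), np.float64(0.6786937763093164))
```

```bash
python3 -m crank '[[0,0,0.006,0],[0,0,0.013,0],[0,0,0.02,0],[0,0,0.026,0],[0,0,0.031,0],[0,0,0.034,0],[0,0,0.036,0],[0,0,0.036,0],[0,0,0.036,0],[0,0,0.036,0]]'
python3 -m crank '[[0,0,0,0],[0,0,0,0],[0,0,0,0],[0,0,0,0],[0,0,0,0],[0,0,0,0],[0,0,0,0],[0,0,-0.01,0],[0,0,-0.03,0],[0,0,-0.05,0]]' 0.055
python3 -m crank '[[0,0,-0.03,0],[0,0,-0.06,0],[0,0,-0.09,0],[0,0,-0.12,0],[0,0,-0.13,0],[0,0,-0.14,0],[0,0,-0.14,0],[0,0,-0.14,0],[0,0,-0.14,0],[0,0,-0.14,0]]'
python3 - <<'E'
from h import *
w=snap("wrist","w6");s=bot.get_state();print(s["q"]);
c=optics.grab_frame("scene")["pixels"][190:290,240:360]
cv2.imwrite("pics/w6s.png",np.hstack([w["pixels"],cv2.resize(c,(160,133))[:, :] if 0 else cv2.copyMakeBorder(cv2.resize(c,(160,133)),0,267,0,0,0)])[:,:,::-1])
print(rel([.438,.017,.12],0),rel([.4410,-.149,.2],0))
E
```

```text
time: 14.87
eef_pos: [0.6293, -0.038, 0.0117]
eef_rot: [0.645, 0.764, -0.0, -0.0]
contact_force: [-3.7, -0.5, 6.4]
grip_width: 0.0311
grip_force: 60.1
time: 15.7
eef_pos: [0.6288, -0.0378, 0.061]
eef_rot: [0.645, 0.764, -0.001, -0.001]
contact_force: [-0.8, -0.3, -0.5]
grip_width: 0.0553
grip_force: 0.0
time: 16.53
eef_pos: [0.6284, -0.0378, 0.1985]
eef_rot: [0.645, 0.764, -0.001, -0.002]
contact_force: [0.1, 0.0, -1.1]
grip_width: 0.0548
grip_force: 0.0
[-1.62664627e-01  3.04915673e-01 -5.79933494e-02  1.21154544e+00
  1.22859154e-05  1.23998371e+00]
(array([  85.9, -178.7,   79.6]), np.float64(9.63482021556058)) (array([ -78.2, -203.7,   -0.5]), np.float64(9.63482021556058))
```

View pics/w6s.png

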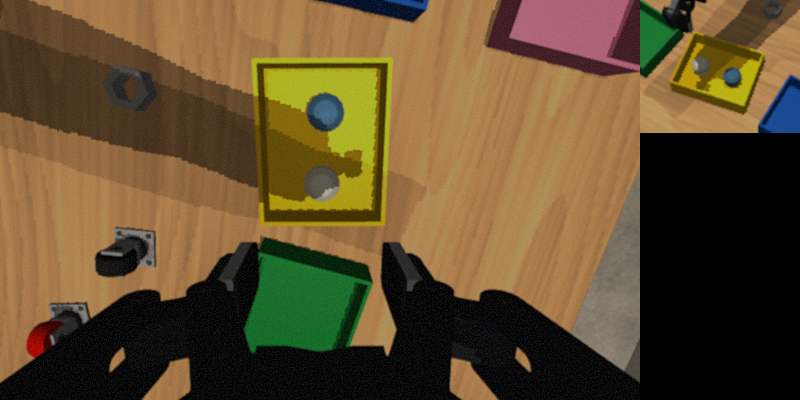

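Both knobs stand in the yellow bin, blue at (325,112) and white at (322,184). Next is the nut; measure its flats from wA.

```bash
python3 - <<'E'
from h import *
import pickle
for n,seed,z in(("A",(336,106),.019),("B",(333,279),.019)):
    f=pickle.load(open(f"w{n}.pkl","rb"));g=f["pixels"].astype(int)
    m=((g.max(2)-g.min(2)<28)&(g.min(2)>70)).astype(np.uint8)
    k,l,st,ce=cv2.connectedComponentsWithStats(m)
    i=min((i for i in range(1,k) if st[i,4]>150),key=lambda i:np.hypot(*(ce[i]-seed)));print(st[i],ce[i])
    c=max(cv2.findContours((l==i).astype(np.uint8),0,1)[0],key=len)[:,0]
    q=np.array([atz(f,u,z)[:2] for u in cv2.convexHull(c)[:,0]])
    (cx,cy),_=cv2.minEnclosingCircle(np.float32(q));hullpts=q
    best=min(range(60),key=lambda a:max((q@[np.cos(np.radians(a+j)),np.sin(np.radians(a+j))]).ptp() if 0 else np.ptp(q@[np.cos(np.radians(a+j)),np.sin(np.radians(a+j))]) for j in(0,60,120)))
    print(n,cx,cy,"flat yaw",best,[round(np.ptp(q@[np.cos(np.radians(best+j)),np.sin(np.radians(best+j))]),4) for j in(0,60,120)])
E
```

```text
[315  87  41  38 708] [335.43220339 105.57062147]
A 0.4370388090610504 0.016010276973247528 flat yaw 26 [np.float64(0.0362), np.float64(0.0355), np.float64(0.0361)]
[317 268  34  29 471] [333.35031847 281.93418259]
B 0.4382105767726898 0.017350895330309868 flat yaw 25 [np.float64(0.0356), np.float64(0.0361), np.float64(0.0361)]
```

```bash
python3 -m crank '[[0.01,-0.02,0,-3],[0.025,-0.05,0,-6],[0.04,-0.08,0,-9],[0.055,-0.11,0,-12],[0.07,-0.14,0.02,-15],[0.08,-0.165,0.05,-16],[0.086,-0.179,0.08,-16],[0.086,-0.179,0.1,-16],[0.086,-0.179,0.11,-16],[0.086,-0.179,0.11,-16]]' 0.07
python3 -c "
from h import *
print(rel([.4376,.0167,.001],25.7))"
```

```text
time: 17.47
eef_pos: [0.4365, 0.0171, 0.0884]
eef_rot: [0.533, 0.846, -0.001, -0.002]
contact_force: [-0.1, 0.5, -0.2]
grip_width: 0.0699
grip_force: 0.0
(array([-1.1,  1.2, 87.4]), np.float64(-0.061666012690665184))
```

```bash
python3 -m crank '[[-0.001,0.001,0.01,0],[-0.001,0.001,0.025,0],[-0.001,0.001,0.04,0],[-0.001,0.001,0.055,0],[-0.001,0.001,0.067,0],[-0.001,0.001,0.076,0],[-0.001,0.001,0.081,0],[-0.001,0.001,0.084,0],[-0.001,0.001,0.084,0],[-0.001,0.001,0.084,0]]'
python3 -m crank '[[0,0,0,0],[0,0,0,0],[0,0,0,0],[0,0,0,0],[0,0,0,0],[0,0,0,0],[0,0,0,0],[0,0,0,0],[0,0,0,0],[0,0,0,0]]' 0
```

```text
time: 18.3
eef_pos: [0.441, 0.0162, 0.0073]
eef_rot: [0.533, 0.846, 0.0, 0.0]
contact_force: [1.0, -0.1, 0.6]
grip_width: 0.0701
grip_force: 0.0
time: 19.13
eef_pos: [0.4409, 0.0163, 0.0076]
eef_rot: [0.533, 0.846, 0.0, 0.001]
contact_force: [-1.3, -0.2, 5.6]
grip_width: 0.0339
grip_force: 60.3
```

```bash
python3 -m crank '[[0,0,-0.004,0],[0,0,-0.012,0],[0,0,-0.025,0],[0,0,-0.04,0],[0,0,-0.06,0],[0,0,-0.075,0],[0,0,-0.085,0],[0,0,-0.085,0],[0,0,-0.085,0],[0,0,-0.085,0]]'
python3 -c "
from h import *
print(rel([.631,-.193,.09],25.7))"
```

```text
time: 19.97
eef_pos: [0.4394, 0.0165, 0.0911]
eef_rot: [0.533, 0.846, -0.0, -0.001]
contact_force: [-0.8, 0.2, -0.9]
grip_width: 0.0341
grip_force: 59.9
(array([-271.7,   82.1,    0.8]), np.float64(-0.06344442608245515))
```

```bash
python3 -m crank '[[-0.012,0.004,0,0],[-0.035,0.01,0,0],[-0.065,0.02,0,0],[-0.095,0.029,0,0],[-0.125,0.038,0,0],[-0.155,0.047,0,0],[-0.185,0.056,0,0],[-0.215,0.065,0,0],[-0.24,0.073,0,0],[-0.258,0.078,0,0]]'
python3 -m crank '[[-0.01,0.003,0,0],[-0.014,0.004,0,0],[-0.014,0.004,0.01,0],[-0.014,0.004,0.02,0],[-0.014,0.004,0.032,0],[-0.014,0.004,0.044,0],[-0.014,0.004,0.05,0],[-0.014,0.004,0.05,0],[-0.014,0.004,0.05,0],[-0.014,0.004,0.05,0]]'
python3 -c "
from h import *
w=snap('wrist','w7')
print(rel([.631,-.193,.011],25.7))"
```

```text
time: 20.8
eef_pos: [0.624, -0.1855, 0.0902]
eef_rot: [0.533, 0.846, -0.0, 0.0]
contact_force: [-0.3, 0.8, -1.6]
grip_width: 0.0346
grip_force: 59.9
time: 21.63
eef_pos: [0.6322, -0.1933, 0.0422]
eef_rot: [0.532, 0.846, 0.0, 0.0]
contact_force: [-0.3, -0.6, -1.2]
grip_width: 0.0339
grip_force: 59.9
(array([ 1.2, -1.2, 31.6]), np.float64(-0.05274011294281422))
```

View pics/w7.png

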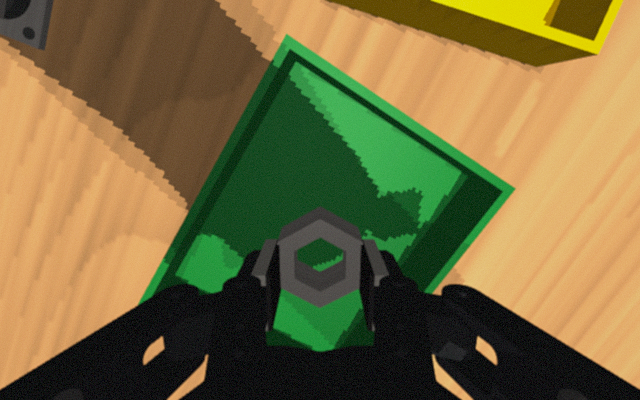

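The nut sits squarely between the pads at (320,257), over the middle of the green bin.

```bash
python3 -m crank '[[0,0,0.006,0],[0,0,0.012,0],[0,0,0.018,0],[0,0,0.023,0],[0,0,0.027,0],[0,0,0.03,0],[0,0,0.0315,0],[0,0,0.0315,0],[0,0,0.0315,0],[0,0,0.0315,0]]'
python3 -m crank '[[0,0,0,0],[0,0,0,0],[0,0,0,0],[0,0,0,0],[0,0,0,0],[0,0,0,0],[0,0,0,0],[0,0,-0.01,0],[0,0,-0.03,0],[0,0,-0.06,0]]' 0.06
python3 -c "
from h import *
w=snap('wrist','w8')
print(rel([.42,-.29,.2],0))"
```

```text
time: 22.52
eef_pos: [0.6313, -0.1932, 0.0117]
eef_rot: [0.533, 0.846, -0.0, -0.0]
contact_force: [-5.0, 2.1, 8.7]
grip_width: 0.0346
grip_force: 60.9
time: 23.35
eef_pos: [0.6292, -0.1923, 0.0683]
eef_rot: [0.533, 0.846, -0.001, -0.003]
contact_force: [0.1, -0.0, 0.0]
grip_width: 0.0601
grip_force: 0.0
(array([   6.2, -234.3, -123.9]), np.float64(25.643620221832947))
```

```bash
python3 -m crank '[[0,-0.01,-0.04,0],[0,-0.03,-0.08,3],[0.006,-0.06,-0.12,7],[0.006,-0.09,-0.125,11],[0.006,-0.12,-0.125,15],[0.006,-0.15,-0.125,19],[0.006,-0.18,-0.125,23],[0.006,-0.21,-0.125,25.6],[0.006,-0.234,-0.125,25.6],[0.006,-0.234,-0.125,25.6]]' 0.07
python3 -c "
from h import *
import pickle
w=snap('wrist','w9');pickle.dump(w,open('w9.pkl','wb'));print(rel([.42,-.29,.2],0))
cv2.imwrite('pics/w9c.png',cv2.resize(w['pixels'][0:300,160:480],None,fx=2,fy=2)[:,:,::-1])"
```

```text
time: 24.23
eef_pos: [0.415, -0.2902, 0.1961]
eef_rot: [0.708, 0.706, -0.001, -0.0]
contact_force: [-0.0, -0.1, -1.2]
grip_width: 0.0698
grip_force: 0.0
(array([-0.1,  3.2, -3.8]), np.float64(-0.13969938929480463))
```

View pics/w9c.png

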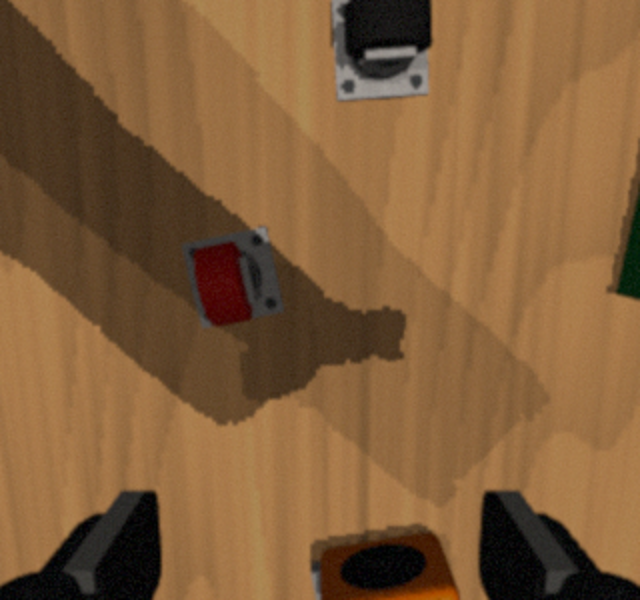

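The crop (2x, x offset 160) shows the red castor's plate corners at (187,245), (265,228), (282,312), (205,328), with the wheel running along y. The black castor's near plate corners are (338,100) and (428,94), with its cheek facing -y.

```bash
python3 - <<'E'
from h import *
import pickle
w=pickle.load(open("w9.pkl","rb"));A=pickle.load(open("wA.pkl","rb"))
u=lambda p:(p[0]/2+160-.25,p[1]/2-.25)
c=np.array([atz(w,u(p),.003)[:2] for p in((187,245),(265,228),(282,312),(205,328))])
d=[c[(i+1)%4]-c[i] for i in range(4)]
print(c.mean(0),[np.linalg.norm(x).round(4) for x in d],[(np.degrees(np.arctan2(x[1],x[0]))%90).round(1) for x in d])
b=np.array([atz(w,u(p),.003)[:2] for p in((338,100),(428,94))]);e=b[1]-b[0];n=np.array([-e[1],e[0]])/np.linalg.norm(e)
print(np.linalg.norm(e),np.degrees(np.arctan2(e[1],e[0])),b.mean(0)+n*.021)
# triangulate castor plate height/ black near edge & red top corner
t=optics.grab_frame("top")
print("tri red wheel",tri((t,w),((200+595/3,130+374/3),u((220,284)))))
a=np.array([atz(A,p,.003)[:2] for p in((319.5,235),(355,234))]);print("A far edge",a,a.mean(0)-n*.021)
print("tape",atz(w,u((385,600)),.0),atz(t,(453,229),.05))
E
```

```text
[ 0.37249547 -0.25280454] [np.float64(0.039), np.float64(0.0413), np.float64(0.0397), np.float64(0.0413)] [np.float64(11.8), np.float64(10.5), np.float64(11.6), np.float64(9.6)]
0.041499587790950546 3.396613134389423 [ 0.44247496 -0.1491665 ]
tri red wheel [ 0.37131175 -0.25103614  0.03880758]
A far edge [[ 0.42030718 -0.12955354]
 [ 0.46202188 -0.12854784]] [ 0.44240873 -0.1500138 ]
tape [ 0.45105364 -0.43300609  0.        ] [ 0.44708774 -0.40263174  0.05      ]
```

```bash
python3 -m crank '[[0.01,-0.01,0,-3],[0.02,-0.02,0.01,-6],[0.03,-0.03,0.03,-9],[0.038,-0.04,0.05,-11],[0.038,-0.043,0.07,-11],[0.038,-0.043,0.08,-11],[0.038,-0.043,0.08,-11],[0.038,-0.043,0.08,-11],[0.038,-0.043,0.08,-11],[0.038,-0.043,0.08,-11]]' 0.07
python3 -c "
from h import *
print(rel([.372,-.252,.013],11))"
```

```text
time: 25.17
eef_pos: [0.3769, -0.2524, 0.1167]
eef_rot: [0.636, 0.772, -0.0, 0.002]
contact_force: [-0.4, -0.8, 0.5]
grip_width: 0.07
grip_force: 0.0
(array([  1.5,  -4.9, 103.7]), np.float64(0.05038471896747865))
```

```bash
python3 -m crank '[[0.001,-0.004,0.015,0],[0.001,-0.004,0.03,0],[0.001,-0.004,0.045,0],[0.001,-0.004,0.06,0],[0.001,-0.004,0.075,0],[0.001,-0.004,0.088,0],[0.001,-0.004,0.097,0],[0.001,-0.004,0.102,0],[0.001,-0.004,0.102,0],[0.001,-0.004,0.102,0]]'
python3 -m crank '[[0,0,0,0],[0,0,0,0],[0,0,0,0],[0,0,0,0],[0,0,0,0],[0,0,0,0],[0,0,0,0],[0,0,0,0],[0,0,0,0],[0,0,0,0]]' 0
python3 -m crank '[[0,0,-0.004,0],[0,0,-0.012,0],[0,0,-0.025,0],[0,0,-0.04,0],[0,0,-0.06,0],[0,0,-0.075,0],[0,0,-0.085,0],[0,0,-0.09,0],[0,0,-0.09,0],[0,0,-0.09,0]]'
python3 -c "
from h import *
w=snap('wrist','w10')
print(rel([.633-.0,.195-.033,.105],-2.5))"
```

```text
time: 26.0
eef_pos: [0.3717, -0.2514, 0.0138]
eef_rot: [0.636, 0.772, -0.0, 0.0]
contact_force: [0.1, -0.8, 0.7]
grip_width: 0.0696
grip_force: 0.0
time: 26.83
eef_pos: [0.3718, -0.2516, 0.014]
eef_rot: [0.636, 0.772, -0.0, 0.001]
contact_force: [-0.7, -0.2, 5.9]
grip_width: 0.0252
grip_force: 59.8
time: 27.67
eef_pos: [0.3709, -0.2507, 0.103]
eef_rot: [0.636, 0.772, 0.0, -0.0]
contact_force: [0.2, 0.5, -0.6]
grip_width: 0.0249
grip_force: 59.2
(array([354.6, 336.6,  -2.4]), np.float64(13.535676167751205))
```

View pics/w10.png

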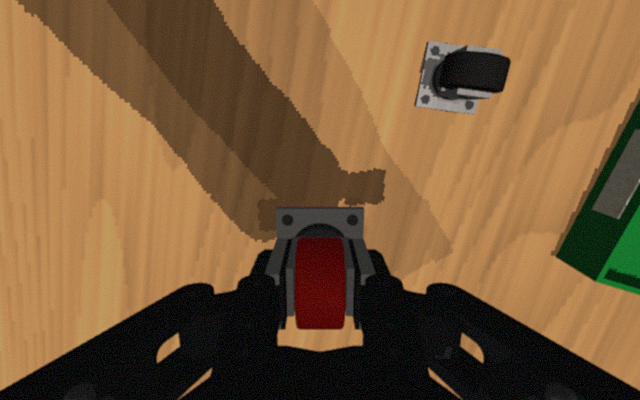

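The red castor is held upright, wheel between the pads at (320,283).

```bash
python3 -m crank '[[0.01,0.008,0,0],[0.028,0.023,0,1],[0.05,0.042,0,2],[0.074,0.062,0,3],[0.098,0.082,0,4.5],[0.122,0.102,0,6],[0.146,0.122,0,7.5],[0.17,0.142,0,9],[0.194,0.162,0,10],[0.218,0.182,0,11]]'
python3 -c "
from h import *
print(rel([.634,.229,.1],-2.5))"
```

```text
time: 28.55
eef_pos: [0.5075, -0.0006, 0.1019]
eef_rot: [0.707, 0.707, -0.001, -0.001]
contact_force: [-0.6, -0.5, -0.1]
grip_width: 0.0253
grip_force: 59.1
(array([229.6, 126.5,   1.6]), np.float64(2.4921793592098282))
```

```bash
python3 -m crank '[[0.028,0.015,0,0],[0.056,0.031,0,1],[0.084,0.046,0,2],[0.112,0.061,0,2.5],[0.14,0.077,0,2.5],[0.168,0.092,0,2.5],[0.19,0.104,0,2.5],[0.207,0.114,0,2.5],[0.217,0.119,0,2.5],[0.222,0.122,0,2.5]]'
python3 -m crank '[[0,0,0,0],[0,0,0,0],[0,0,0,0],[0,0,0,0],[0,0,0,0],[0,0,0,0],[0,0,0,0],[0,0,0,0],[0,0,0,0],[0,0,0,0]]'
python3 - <<'E'
from h import *
import pickle
w=snap('wrist','w11');pickle.dump(w,open('w11.pkl','wb'));print(rel([.634,.229,.019],-2.5))
E
```

```text
time: 29.38
eef_pos: [0.6296, 0.221, 0.1017]
eef_rot: [0.722, 0.692, -0.001, -0.001]
contact_force: [0.2, 0.1, -1.3]
grip_width: 0.025
grip_force: 59.1
time: 30.22
eef_pos: [0.6299, 0.2198, 0.1034]
eef_rot: [0.722, 0.692, 0.0, 0.0]
contact_force: [-0.0, 0.4, -0.3]
grip_width: 0.025
grip_force: 59.1
(array([ 9.3,  3.6, 84.4]), np.float64(0.036713611084365994))
```

View pics/w11.png

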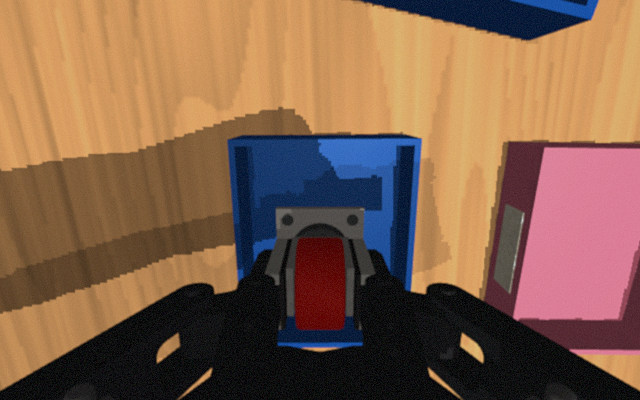

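The castor hangs over the blue bin, whose far rim corners are at (230,139) and (421,136); the pink bin is off to the right.

```bash
python3 - <<'E'
from h import *
import pickle
w=pickle.load(open('w11.pkl','rb'))
a=atz(w,(230,139),.04)[:2];b=atz(w,(421,136),.04)[:2];d=(b-a)/np.linalg.norm(b-a);yd=np.array([-d[1],d[0]]);c=(a+b)/2-yd*.074
print(np.linalg.norm(b-a),c,np.degrees(np.arctan2(d[1],d[0])),c+yd*.033,c-yd*.033);print(rel([*(c+yd*.033),.019]))
E
```

```text
0.11542346514699027 [0.63319906 0.194944  ] -1.5132031206095653 [0.6340705  0.22793249] [0.63232762 0.1619555 ]
(array([ 8.2,  3.8, 84.4]), None)
```

```bash
python3 -m crank '[[0.003,0.001,0.008,0],[0.006,0.003,0.02,0],[0.008,0.004,0.033,0],[0.008,0.004,0.046,0],[0.008,0.004,0.058,0],[0.008,0.004,0.068,0],[0.008,0.004,0.076,0],[0.008,0.004,0.081,0],[0.008,0.004,0.084,0],[0.008,0.004,0.085,0]]'
python3 -m crank '[[0,0,0.001,0],[0,0,0.002,0],[0,0,0.002,0],[0,0,0.002,0],[0,0,0.002,0],[0,0,0.002,0],[0,0,0.002,0],[0,0,0.002,0],[0,0,0.002,0],[0,0,0.002,0]]'
```

```text
time: 31.1
eef_pos: [0.6344, 0.2277, 0.0182]
eef_rot: [0.722, 0.692, 0.0, 0.0]
contact_force: [0.0, 0.9, 0.2]
grip_width: 0.0251
grip_force: 59.1
time: 31.93
eef_pos: [0.6347, 0.2278, 0.0181]
eef_rot: [0.722, 0.692, 0.001, 0.0]
contact_force: [-3.3, -1.0, 5.9]
grip_width: 0.0252
grip_force: 59.9
```

```bash
python3 -m crank '[[0,0,0,0],[0,0,0,0],[0,0,0,0],[0,0,0,0],[0,0,0,0],[0,0,0,0],[0,0,-0.01,0],[0,0,-0.03,0],[0,0,-0.055,0],[0,0,-0.085,0]]' 0.055
python3 - <<'E'
from h import *
w=snap('wrist','w12');print(rel([.4424,-.1495,.12],92.5),rel([.4424,-.1495,.12])[0])
E
python3 -m crank '[[-0.02,-0.01,-0.02,-7],[-0.05,-0.025,-0.03,-14],[-0.08,-0.04,-0.03,-21],[-0.11,-0.055,-0.03,-28],[-0.14,-0.07,-0.03,-35],[-0.17,-0.085,-0.03,-42],[-0.2,-0.1,-0.03,-49],[-0.23,-0.115,-0.03,-56],[-0.26,-0.13,-0.03,-63],[-0.29,-0.145,-0.03,-70]]' 0.07
python3 -c "
from h import *
print(rel([.4424,-.1495,.12],92.5))"
```

```text
time: 32.77
eef_pos: [0.6328, 0.2273, 0.101]
eef_rot: [0.722, 0.692, -0.002, -0.001]
contact_force: [-0.1, 0.5, 0.1]
grip_width: 0.055
grip_force: 0.0
(array([-386.2, -178.9,  -13. ]), np.float64(85.04208550023574)) [-386.2 -178.9  -13. ]
time: 33.65
eef_pos: [0.477, -0.0559, 0.1322]
eef_rot: [0.194, 0.981, -0.0, 0.001]
contact_force: [0.7, -1.1, 0.3]
grip_width: 0.0696
grip_force: 0.0
(array([ -3.7, -99.7,  12.1]), np.float64(-24.896524280588125))
```

View pics/w12.png

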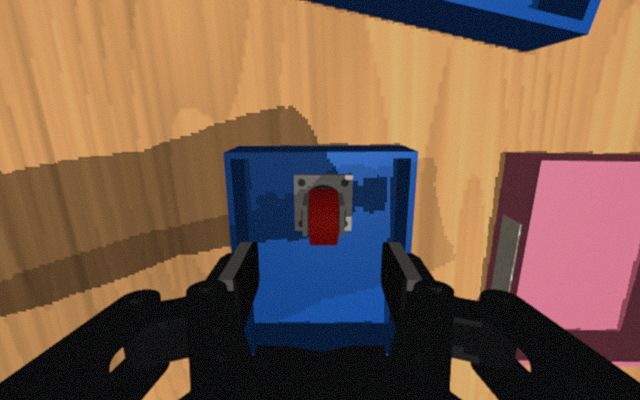

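The red castor stands on its plate in the blue bin at (323,205). On to the black castor.

```bash
python3 -m crank '[[0,-0.025,0,-6],[-0.001,-0.05,0,-12],[-0.002,-0.075,0,-18],[-0.003,-0.092,0,-24],[-0.004,-0.098,0,-25],[-0.004,-0.098,0,-25],[-0.004,-0.098,0.01,-25],[-0.004,-0.098,0.015,-25],[-0.004,-0.098,0.015,-25],[-0.004,-0.098,0.015,-25]]'
python3 - <<'E'
from h import *
w=snap('wrist','w13');print(rel([.4424,-.1495,.013],92.5))
E
```

```text
time: 34.48
eef_pos: [0.4428, -0.1456, 0.1154]
eef_rot: [-0.02, 1.0, 0.001, -0.001]
contact_force: [-0.6, -0.3, -0.2]
grip_width: 0.0699
grip_force: 0.0
(array([  0.8,  -3.7, 102.8]), np.float64(-0.19671316712462783))
```

View pics/w13.png

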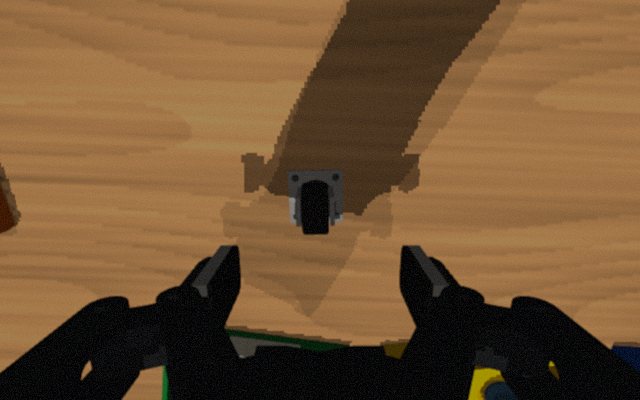

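The black castor is at (316,200), square to the fingers with the cheeks left and right. Its bearing agrees, so descend and grip.

```bash
python3 -m crank '[[0.001,-0.003,0.015,0],[0.001,-0.003,0.03,0],[0.001,-0.003,0.045,0],[0.001,-0.003,0.06,0],[0.001,-0.003,0.075,0],[0.001,-0.003,0.088,0],[0.001,-0.003,0.097,0],[0.001,-0.003,0.102,0],[0.001,-0.003,0.102,0],[0.001,-0.003,0.102,0]]'
python3 -m crank '[[0,0,0,0],[0,0,0,0],[0,0,0,0],[0,0,0,0],[0,0,0,0],[0,0,0,0],[0,0,0,0],[0,0,0,0],[0,0,0,0],[0,0,0,0]]' 0
python3 -m crank '[[0,0,-0.004,0],[0,0,-0.012,0],[0,0,-0.025,0],[0,0,-0.04,0],[0,0,-0.06,0],[0,0,-0.075,0],[0,0,-0.085,0],[0,0,-0.09,0],[0,0,-0.09,0],[0,0,-0.09,0]]'
python3 -c "
from h import *
print(rel([.6323,.162,.105],-2),bot.get_state()['q'][5])"
```

```text
time: 35.37
eef_pos: [0.4428, -0.1496, 0.0145]
eef_rot: [-0.02, 1.0, -0.0, 0.0]
contact_force: [-0.5, -0.1, 0.6]
grip_width: 0.07
grip_force: 0.0
time: 36.2
eef_pos: [0.4434, -0.1501, 0.0151]
eef_rot: [-0.02, 1.0, -0.0, 0.001]
contact_force: [0.7, 1.1, 5.6]
grip_width: 0.0254
grip_force: 59.8
time: 37.03
eef_pos: [0.4422, -0.1494, 0.104]
eef_rot: [-0.02, 1.0, 0.0, -0.0]
contact_force: [-0.7, 0.1, -0.7]
grip_width: 0.0251
grip_force: 59.1
(array([-202.2,  303.7,   -1.1]), np.float64(-85.75172555549094)) -0.5037744757505686
```

```bash
python3 -m crank '[[-0.006,0.009,0,-4],[-0.02,0.03,0,-10],[-0.036,0.054,0,-17],[-0.052,0.078,0,-24],[-0.068,0.102,0,-31],[-0.084,0.126,0,-38],[-0.1,0.15,0,-45],[-0.116,0.174,0,-52],[-0.132,0.198,0,-58],[-0.148,0.222,0,-64]]'
python3 -c "
from h import *
print(rel([.6323,.162,.105],-2))"
```

```text
time: 37.87
eef_pos: [0.581, 0.0793, 0.1025]
eef_rot: [-0.549, 0.836, 0.001, -0.001]
contact_force: [0.3, 0.2, -1.5]
grip_width: 0.0249
grip_force: 59.0
(array([-96.2, -14.2,  -2.7]), np.float64(-21.44348926879789))
```

```bash
python3 -m crank '[[-0.025,-0.003,0,-5],[-0.045,-0.006,0,-10],[-0.062,-0.009,0,-15],[-0.076,-0.011,0,-19],[-0.085,-0.012,0,-21.5],[-0.088,-0.012,0,-21.5],[-0.088,-0.012,0,-21.5],[-0.088,-0.012,0,-21.5],[-0.088,-0.012,0,-21.5],[-0.088,-0.012,0,-21.5]]'
python3 -c "
from h import *
w=snap('wrist','w14')
print(rel([.6323,.162,.019],-2))"
```

```text
time: 38.7
eef_pos: [0.6275, 0.153, 0.104]
eef_rot: [-0.693, 0.721, 0.0, -0.0]
contact_force: [0.9, -0.4, 0.4]
grip_width: 0.025
grip_force: 59.0
(array([-9.1, -4.3, 85.2]), np.float64(-0.3115962837639472))
```

View pics/w14.png

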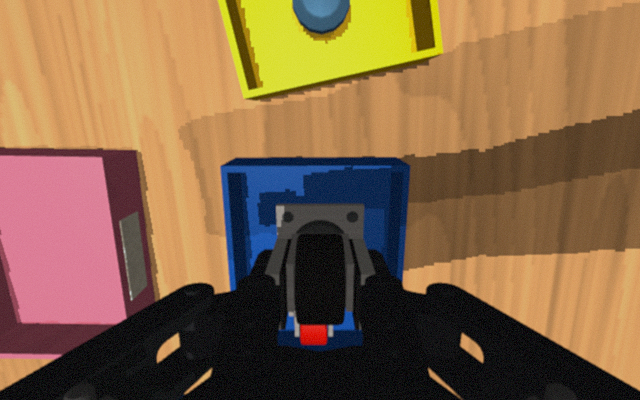

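The black castor hangs over the blue bin, with the red one behind it at (313,333). Lower, release and rise.

```bash
python3 -m crank '[[-0.003,-0.001,0.004,0],[-0.006,-0.003,0.012,0],[-0.009,-0.004,0.024,0],[-0.009,-0.004,0.038,0],[-0.009,-0.004,0.052,0],[-0.009,-0.004,0.065,0],[-0.009,-0.004,0.075,0],[-0.009,-0.004,0.082,0],[-0.009,-0.004,0.085,0],[-0.009,-0.004,0.086,0]]'
python3 -m crank '[[0,0,0.001,0],[0,0,0.001,0],[0,0,0.001,0],[0,0,0.001,0],[0,0,0.001,0],[0,0,0.001,0],[0,0,0.001,0],[0,0,0.001,0],[0,0,0.001,0],[0,0,0.001,0]]'
```

```text
time: 39.58
eef_pos: [0.632, 0.1626, 0.0191]
eef_rot: [-0.693, 0.721, 0.0, -0.001]
contact_force: [-4.9, -1.2, 11.1]
grip_width: 0.0255
grip_force: 60.5
time: 40.42
eef_pos: [0.6323, 0.1626, 0.0191]
eef_rot: [-0.693, 0.721, 0.0, -0.0]
contact_force: [-4.9, -1.4, 9.1]
grip_width: 0.0251
grip_force: 60.4
```

```bash
python3 -m crank '[[0,0,0,0],[0,0,0,0],[0,0,0,0],[0,0,0,0],[0,0,0,0],[0,0,0,0],[0,0,-0.01,0],[0,0,-0.03,0],[0,0,-0.055,0],[0,0,-0.085,0]]' 0.055
python3 -m crank '[[-0.01,-0.02,-0.03,0],[-0.01,-0.05,-0.06,0],[-0.01,-0.08,-0.09,0],[-0.01,-0.11,-0.12,0],[0,0.0,-0.14,0],[0,0.02,-0.14,0],[0,0.05,-0.14,0],[0,0.08,-0.14,0],[0,0.12,-0.14,0],[0,0.16,-0.14,0]]'
python3 -m crank '[[0,0.02,0,0],[0,0.04,0,0],[0,0.06,0,0],[0,0.06,0,0],[0,0.06,0,0],[0,0.06,0,0],[0,0.06,0,0],[0,0.06,0,0],[0,0.06,0,0],[0,0.06,0,0]]'
python3 - <<'E'
from h import *
t=optics.grab_frame("top")["pixels"][130:280,140:480];s=optics.grab_frame("scene")["pixels"][110:320,190:450]
a=cv2.resize(t,(640,282),interpolation=cv2.INTER_CUBIC);b=cv2.resize(s,(390,315),interpolation=cv2.INTER_CUBIC)
o=np.zeros((598,640,3),np.uint8);o[:282]=a;o[283:,:390]=b;cv2.imwrite("pics/end.png",o[:,:,::-1])
E
```

```text
time: 41.25
eef_pos: [0.631, 0.1623, 0.1021]
eef_rot: [-0.693, 0.721, 0.001, -0.001]
contact_force: [0.3, -0.7, 0.2]
grip_width: 0.0546
grip_force: 0.0
time: 42.08
eef_pos: [0.4911, 0.168, 0.243]
eef_rot: [-0.693, 0.721, -0.0, 0.0]
contact_force: [-0.8, -0.2, 0.9]
grip_width: 0.0549
grip_force: 0.0
time: 42.92
eef_pos: [0.4334, 0.1704, 0.242]
eef_rot: [-0.693, 0.721, 0.0, -0.0]
contact_force: [0.5, 0.4, 0.1]
grip_width: 0.0549
grip_force: 0.0
```

View pics/end.png

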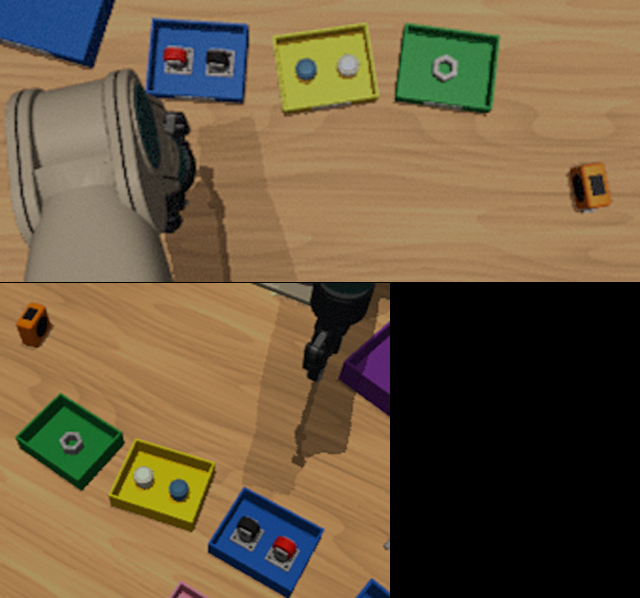

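Both views show the castors upright in the blue bin (175,60 and 219,60), the knobs in the yellow (306,68 and 348,66) and the nut flat in the green (445,68). The arm is clear, so I'm handing in.

```bash
python3 -c "
from cell import job
print(job.close_job())"
```

```text
the job is handed in; nothing more can be done
None
```

The job is handed in, with no verdict returned: in the last pictures both knobs stand in the yellow bin, both castors stand in the small blue bin and the nut lies flat in the green bin; the arm never went near the tape measure or the wrench.

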